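# Park the sprung pusher of the empty lid dispenser on its loading catch

## Robot

A 6-joint arm with a two-finger parallel gripper is mounted at the origin on the work surface. World frame = base frame: x ahead of the robot, y to its left, z up, the work surface at z = 0. Lengths are in m, angles in rad, forces in N, time in s.
With the tool pointing down it reaches from about 0.4 to 0.825 m from the base axis. Payload 7 kg.
Tool frame: the origin (TCP) lies at the very end of the fingers, on their centre line; the grasp point (between the pads) lies 19 mm behind it (arm.pinch_z is the z of the grasp point in the tool frame, in m); z points along the fingers, y is the direction in which the jaws open and shut (so a half turn about z gives the same grasp; the last joint's range is limited). The gripper opens to 88 mm and grips with 3 to 60 N. Pads are 19 mm wide; open, the fingers measure 130 mm over their backs; the gripper's body (78 mm by 193 mm) begins 47 mm behind the grasp point.
Start: joints at [-1.003, 0.359, 0.012, 0, -1.224, -0.288], TCP at [0.186, -0.649, 0.227] pointing down, gripper open.
Joint ranges: [-3.07, 3.07], [-1.43, 2.12], [-1.02, 1.25], [-3.03, 1.67], [-3.05, -0], [-3.03, 3.03]. Speed limits (rad/s): [2.39, 2.39, 3.01, 3.14, 3.14, 3.14].

## Interface

Orientations are given as [roll, pitch, yaw] about the fixed x, y, z axes, in that order (R = Rz(yaw) Ry(pitch) Rx(roll)).
In Python, from station import arm gives the robot as it stands.
- The arm moves only by the tool drive_tool, never from a script. Its argument "targets" is a list of rows, each a list of 6 numbers: the shift along the world's x, y, z in units of 0.04 m (1.0 is 0.04 m), then the turn, a rotation vector about the world's x, y, z in units of 6 degrees (1.0 is 6 degrees). In form: [[x, y, z, wx, wy, wz], ...]. A call has 1 to 5 rows; each row shifts and turns the commanded pose from where the row before left it; what a row does not reach is not made up. A row lasts 1/8 s, in which the tool goes at most 62.5 mm and 10.7 degrees, less where a joint would pass 70% of its speed; a pose out of reach is approached as far as the arm can. A call with a number of a shift or a turn outside -1 to 1 is refused whole. A call with a gripper value outside its range is refused whole. "claw" is the opening, from 0 (shut) to 1 (fully open), set as the call begins (left out, the last holds). The fingers move at their own pace and stop on an object; "newtons" is the grip in N (left out, the last holds). Time passes only in rows, so rows that do not move let the fingers close. It gives the time, the measured TCP pose, the force and the opening at its end, in the units of the state.
- arm.get_state(): the state, without advancing time (a new reading comes with each control period).
- arm.grab_frame(name): name is "scene" or "top"; returns (picture, depth): 420x560x3 uint8, red, green, blue; 420x560 float32, m along the optical axis (not along the pixel's ray), 0 where there is no reading.
- arm.get_calibration(name): a dict with "mtx" (3x3 intrinsics, pixels), "origin" and "rotation" of the camera in the world. Camera axes: x right, y up, looking along -z (the intrinsics and any distortion apply to the point x, -y, -z); pixel columns grow to the right and rows downward; lengths in m; the calibration is good to about 2 mm. A picture is of the moment at which its call begins. get_calibration takes no time and is no camera call.
- arm.job_done(): hands the job in, once; it reports no verdict.
Trained networks look in the newest picture that a camera, given by its name, has taken for a name from the list of things; names that differ only in an ending like _2 or _b are one class to them, and where a whole thing is asked for, a point or a joint stands for the part that bears it (a point fixed in the world has none). Each returns a list of dicts, best first, with "score" (0 to 1); they miss things now and then, are a little off and sometimes report something else, mostly with a low value. They report only what shows in the picture. A call takes as long as a camera call.
- arm.search_frame(target, camera): "point" ([x, y, z] in m, in the coordinates of the camera as it stood for that picture, good to about 4 mm: the middle of the surface that is visible of it).
- arm.cut_out(target, camera): "pixels" (420x560 bool, what is visible of it).
- arm.landmark_of(target, camera): "point" ([x, y, z] in m, in the coordinates of the camera as it stood for that picture, good to about 4 mm: a listed point, or the origin of a listed thing).
The state is a dict: "t": time; "q": joint angles; "qd": joint speeds; "joint_efforts": joint torques, N m; "eef_pos": TCP position; "ee_rot": TCP orientation; "force": force on the tool from outside, world axes, zero at the start; "moment": the same for the moment, N m; "width": finger opening in m.
Only numpy, scipy, OpenCV 4.12 (cv2) and the standard library are available. Lean on these libraries where they do the work, as an engineer would, in place of code of your own. Each camera call takes 0.05 s, during which the arm holds its last target. There are 200 camera calls.

## Task

One of the two tub-lid dispensers has run empty. Make it ready for refilling: push its green sprung pusher back with your fingertips until it has gone past the half-way catch, then let it go, so that it springs forward onto the catch and stays parked there. Push it from the front only, without gripping it or reaching behind it, and leave the stocked dispenser with its lids and everything else on the table as they are.

Things in the scene. Friction and masses are not known exactly. Their poses are not given: they have to be found in the camera images.
- disp_empty: Empty lid dispenser, fixed: open-topped bare metal lane, 300 mm long (x), 112 wide (y), no lids in it. Origin: footprint centre at table height. +x runs from its front lips (nearest the robot, x = -150 mm, 60 mm high, 68 mm gap between them) to the rear wall (76 mm high): the way to push. Side walls 65 mm high. The catch sits outside the right wall (y = -56 to -81 mm).
- pusher (a joint): Travel of the empty dispenser's pusher, m. 0: front, held by its spring (3 N, 5 N at the rear); grows pushed back; 0.150: rear stop. From about 0.045 its foot rides over the catch (soft bump). From 0.088 on the catch has snapped up behind the foot: let go, the pusher springs forward onto it and stays at 0.085. Let go earlier, it returns to 0.
- pusher_face (a point): Middle of the front face of the empty dispenser's pusher, 90 mm above the table; moves with it. The pusher is an upright green plate, 98 mm wide, 6 thick, from 34 to 112 mm above the table; face at x = -138 mm of the dispenser at travel 0. At its right end a green arm (73 to 84 mm up) reaches over the right wall with the foot.
- catch_pin (a point): Cross pin at the tip of the empty dispenser's hinged catch, with a red thumb pad, 46 mm above the table when up; it sinks up to 10 mm while the foot rides over it. Pressed down it would let the parked pusher go.
- disp_stocked: The stocked lid dispenser, of the same make and size, with a row of white lids standing in its front half. Same frame as the empty one. Leave it alone.
- pusher2_face (a point): Middle of the front face of the stocked dispenser's pusher, 90 mm above the table; the lids stand between it and the front lips. Leave it alone.
- lid_stack: Row of 11 white lids, 98 mm diameter, 66 mm long, on edge in the stocked dispenser. Origin: on its axis at the front end, next to the lips, about 66 mm above the table.
- loose_lid: A single white lid lying flat on the table, 98 mm diameter, 8 mm high. Origin under its centre.
- packed_tub: Closed white round tub, 98 mm diameter, 63 mm high. Origin under its centre.
- tub_tower: Tower of nested white round tubs, 98 mm diameter, 114 mm high. Origin under its centre.
- dressing: Brown squeeze bottle with red cap, 58 mm diameter, 175 mm high. Origin under its centre.
- tape_roll: Roll of paper tape lying flat, 90 mm diameter, 24 mm high. Origin under its centre.
- ladle_spoon: Steel serving spoon lying on the table, 240 mm long. Origin under its middle.
- timer: White kitchen timer standing upright, 70 mm wide, 62 mm high. Origin under its centre.
- pusher_spool: Spring spool in the carriage on the back of that plate: steel coil with black flanges, lying across the lane, 48 mm diameter, 76 mm wide, from 9 to 57 mm behind the front face, top 108 mm above the table. Not to be touched. Origin: on its axle (84 mm above the table), in the middle.

How it is judged:
By the outcome, as a careful person would: the job done as asked, in the order asked, and still so for the second after the job is handed in, with the robot touching nothing.
It also fails if it takes over 32 s, if anything falls off the work surface, if the arm or the gripper's body presses on something with over 40 N, if the wrist force passes 120 N, or if a joint passes its speed limit or range.

## Working session

There is one attempt and no reset: what is moved stays moved. The work goes in short steps, Python scripts to look and compute and a tool call to move; the robot and the scene stay as the last step left them, time stands still between calls to the robot, and variables do not carry over. Pictures are saved under pics/ and viewed, about 8 in all and at most 12, crops included, and the job is handed in when it is done.

Besides the shell and the picture viewer there is one more tool, called by a JSON object that holds its "api" and its "payload", one argument or row to a line. drive_tool: Moves the arm, as the interface text tells. Shifts and turns lie within -1 to 1; 1 stands for 0.04 m of shift or 6 degrees of turn. Its arguments: {"type":"object","properties":{"targets":{"type":"array"},"claw":{"type":"number"},"newtons":{"type":"number"}},"required":["targets"]}

```bash
mkdir -p pics
cat > h.py <<'E'
import numpy as np, cv2
from station import arm
def w(p,c):
    k=arm.get_calibration(c); return np.array(k["origin"])+np.array(k["rotation"])@np.array(p)
def cloud(d,c):
    k=arm.get_calibration(c); K=np.array(k["mtx"]); v,u=np.indices(d.shape)
    P=np.stack([(u-K[0,2])/K[0,0]*d,-(v-K[1,2])/K[1,1]*d,-d],-1)
    return P@np.array(k["rotation"]).T+np.array(k["origin"])
def snap(c,n):
    im,d=arm.grab_frame(c); cv2.imwrite(f"pics/{n}.png",im[:,:,::-1]); return im,d
E
python3 - <<'E'
from h import *
for c in("scene","top"):
    im,d=snap(c,c+"0"); np.save(c+"0.npy",d); print(c,np.round(arm.get_calibration(c)["origin"],3))
    for n in("disp_empty","pusher_face","catch_pin","disp_stocked","pusher2_face","pusher_spool","dressing","tub_tower"):
        print(n,[(round(r["score"],2),np.round(w(r["point"],c),3).tolist()) for r in arm.landmark_of(n,c)[:2]])
print(arm.get_state())
a,b=[cv2.imread(f"pics/{c}0.png") for c in("scene","top")]
E
```

```text
scene [1.292 0.449 0.789]
disp_empty [(0.77, [-1.37, -2.214, -1.873])]
pusher_face [(0.69, [-1.364, -2.208, -1.868])]
catch_pin []
disp_stocked [(0.77, [-0.825, -1.669, -1.328])]
pusher2_face [(0.93, [-0.769, -1.613, -1.272])]
pusher_spool [(0.6, [-1.36, -2.204, -1.863]), (0.25, [-1.324, -2.168, -1.828])]
dressing [(0.92, [-0.627, -1.471, -1.13]), (0.61, [-0.824, -1.668, -1.327])]
tub_tower [(0.68, [-0.451, -1.295, -0.954])]
top [ 0.41  -0.017  1.673]
disp_empty [(0.71, [3.078, 2.651, 4.341]), (0.52, [3.054, 2.626, 4.316])]
pusher_face [(0.81, [2.923, 2.495, 4.186]), (0.57, [3.083, 2.655, 4.345])]
catch_pin [(0.69, [3.099, 2.672, 4.362]), (0.37, [3.003, 2.575, 4.265])]
disp_stocked [(0.63, [3.069, 2.642, 4.332])]
pusher2_face [(0.74, [2.945, 2.518, 4.208]), (0.62, [2.92, 2.493, 4.183])]
pusher_spool [(0.83, [2.935, 2.507, 4.197]), (0.3, [3.063, 2.635, 4.325])]
dressing [(0.63, [3.028, 2.601, 4.291]), (0.46, [3.051, 2.624, 4.314])]
tub_tower [(0.96, [3.051, 2.623, 4.313])]
{'t': 0.9, 'q': array([-1.00288043e+00,  3.58554542e-01,  1.18832541e-02,  2.34433112e-05,
       -1.22408581e+00, -2.88114300e-01]), 'qd': array([ 7.82010337e-04, -1.80743125e-03, -8.52786694e-04, -7.35532265e-05,
        3.39184279e-04,  6.32330672e-04]), 'joint_efforts': array([-9.01154835e-04, -5.82352281e+01,  2.93301791e+01,  7.00242788e+00,
        1.25284569e-02, -1.66931403e-05]), 'eef_pos': array([ 0.18638785, -0.64873234,  0.22658759]), 'ee_rot': array([-3.14154878e+00, -9.99353856e-06, -2.86178309e+00]), 'force': array([ 0.55542697,  0.54750291, -0.25083469]), 'moment': array([-0.04211998,  0.02286088,  0.03133359]), 'width': 0.0872125121396769}
```

View pics/top0.png

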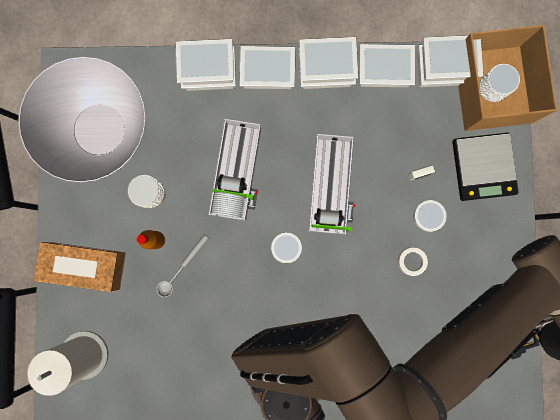

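View pics/scene0.png

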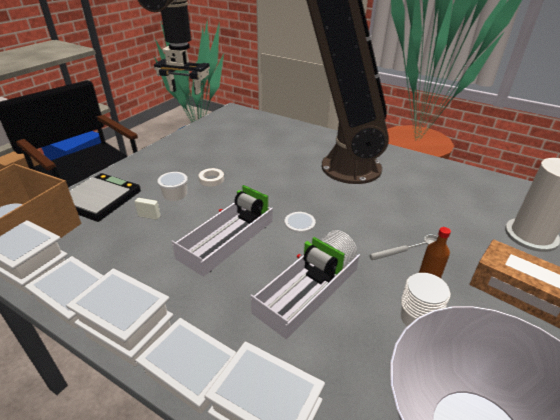

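The top picture shows the empty dispenser at about (331,185), with its green pusher at (330,228), and the stocked one at (235,170). "rotation" is evidently a roll-pitch-yaw vector rather than a matrix, so I'll fix the helper.

```bash
cat > h.py <<'E'
import numpy as np, cv2
from scipy.spatial.transform import Rotation as R
from station import arm
def cal(c):
    k=arm.get_calibration(c); r=np.array(k["rotation"])
    return np.array(k["mtx"]),np.array(k["origin"]),(r if r.shape==(3,3) else R.from_euler("xyz",r).as_matrix())
def w(p,c):
    K,o,r=cal(c); return o+r@np.array(p)
def cloud(d,c):
    K,o,r=cal(c); v,u=np.indices(d.shape)
    P=np.stack([(u-K[0,2])/K[0,0]*d,-(v-K[1,2])/K[1,1]*d,-d],-1)
    return P@r.T+o
def snap(c,n):
    im,d=arm.grab_frame(c); cv2.imwrite(f"pics/{n}.png",im[:,:,::-1]); return im,d
E
python3 - <<'E'
from h import *
print({k:np.round(v,3) for k,v in arm.get_calibration("top").items() if not isinstance(v,str)})
for c in("scene","top"):
    im,d=snap(c,c+"1"); P=cloud(d,c); print(c, "table z", np.round(np.median(P[300:310,180:200] if c=="top" else P[165:175,240:260],axis=(0,1)),3))
    for n in("disp_empty","pusher_face","catch_pin","disp_stocked","pusher2_face","pusher_spool","loose_lid","packed_tub"):
        print(n,[(round(r["score"],2),np.round(w(r["point"],c),3).tolist()) for r in arm.landmark_of(n,c)[:2]])
    hsv=cv2.cvtColor(im,cv2.COLOR_RGB2HSV)
    g=(cv2.inRange(hsv,(45,120,60),(75,255,255))>0)&(d>0)&(P[...,2]>.03)&(P[...,2]<.14)&(P[...,0]<.9)&(P[...,0]>.3)&(abs(P[...,1])<.4)
    n,l,s,ce=cv2.connectedComponentsWithStats(g.astype(np.uint8))
    for i in range(1,n):
        if s[i,4]>15:
            Q=P[l==i]; top=Q[Q[:,2]>.1]
            print(s[i],"mn",np.round(Q.min(0),3),"mx",np.round(Q.max(0),3))
            if len(top)>8:
                m=cv2.minAreaRect(top[:,:2].astype(np.float32)*1000); print("  top rect mm",np.round(cv2.boxPoints(m)).tolist(),m)
    if c=="top":
        # wall rim of the empty dispenser
        box=np.zeros(d.shape,bool); box[128:240,300:362]=1
        Q=P[box&(P[...,2]>.045)&(P[...,2]<.085)]
        m=cv2.minAreaRect(Q[:,:2].astype(np.float32)*1000); print("disp rect",np.round(cv2.boxPoints(m)).tolist(),m)
E
```

```text
{'mtx': array([[521.777,   0.   , 285.352],
       [  0.   , 521.777, 211.55 ],
       [  0.   ,   0.   ,   1.   ]]), 'origin': array([ 0.41 , -0.017,  1.673]), 'rotation': array([ 0.069,  0.01 , -1.582])}
scene table z [ 0.227 -0.322 -0.   ]
disp_empty [(0.98, [0.606, -0.142, -0.002]), (0.72, [0.592, 0.428, -0.0])]
pusher_face [(0.79, [0.466, -0.131, 0.095])]
catch_pin []
disp_stocked [(0.69, [0.653, 0.157, 0.001])]
pusher2_face [(0.94, [0.574, 0.173, 0.087])]
pusher_spool [(0.55, [0.497, -0.138, 0.082])]
loose_lid [(0.79, [0.407, 0.001, 0.001])]
packed_tub [(0.6, [0.503, -0.447, -0.003]), (0.58, [0.435, 0.414, -0.003])]
[243 185  25  28 226] mn [ 0.465 -0.176  0.045] mx [ 0.484 -0.079  0.115]
  top rect mm [[462.0, -176.0], [471.0, -177.0], [481.0, -81.0], [472.0, -80.0]] ((471.5669860839844, -128.32473754882812), (96.9441909790039, 8.560721397399902), 83.87189483642578)
[304 237  40  37 386] mn [0.562 0.099 0.037] mx [0.61  0.219 0.115]
  top rect mm [[567.0, 218.0], [568.0, 122.0], [599.0, 122.0], [599.0, 218.0]] ((583.1284790039062, 170.23599243164062), (31.48326873779297, 96.13
[... 525 characters left out ...]
, -0.45, -0.001])]
[213 189  41  11 113] mn [0.562 0.097 0.043] mx [0.588 0.22  0.124]
  top rect mm [[568.0, 120.0], [574.0, 119.0], [590.0, 213.0], [584.0, 214.0]] ((579.1226196289062, 166.7648468017578), (95.5672607421875, 6.133230686187744), 79.97837829589844)
[312 224  40   7 125] mn [ 0.461 -0.203  0.034] mx [ 0.48  -0.083  0.117]
  top rect mm [[465.0, -178.0], [471.0, -179.0], [480.0, -86.0], [474.0, -85.0]] ((472.68768310546875, -132.00314331054688), (93.34706115722656, 6.1475396156311035), 84.22561645507812)
disp rect [[450.0, -211.0], [750.0, -241.0], [763.0, -103.0], [463.0, -74.0]] ((606.3869018554688, -157.37429809570312), (137.8310546875, 301.36138916015625), 84.4356689453125)
```

Both cameras agree. The empty dispenser sits at about (0.607, -0.143) with a yaw of about -5.7°, and the predicted pusher face at (0.470, -0.129) matches what was measured. I'll close the fingers, turn the jaws across the lane, and go to a point in front of the face.

{"api": "drive_tool", "payload": {
  "targets": [
    [0.4, 0.87, 0, 0, 0, -0.24],
    [0.4, 0.87, 0, 0, 0, -0.24],
    [0.4, 0.87, 0, 0, 0, -0.24],
    [0.4, 0.87, 0, 0, 0, -0.24],
    [0.4, 0.87, 0, 0, 0, -0.24]
  ],
  "claw": 0,
  "newtons": 10
}}

```text
t: 2.42
eef_pos: [0.2668, -0.4737, 0.2267]
ee_rot: [-3.141, 0.0, -2.988]
force: [0.8, 0.0, 0.3]
width: 0.0431
```

{"api": "drive_tool", "payload": {
  "targets": [
    [0.4, 0.87, 0, 0, 0, -0.24],
    [0.4, 0.87, 0, 0, 0, -0.24],
    [0.4, 0.87, 0, 0, 0, -0.24],
    [0.4, 0.87, 0, 0, 0, -0.24],
    [0.4, 0.87, 0, 0, 0, -0.24]
  ]
}}

```text
t: 3.05
eef_pos: [0.3468, -0.2996, 0.2269]
ee_rot: [-3.141, 0.001, -3.114]
force: [1.1, 1.0, 0.1]
width: 0.0008
```

{"api": "drive_tool", "payload": {
  "targets": [
    [0.4, 0.87, 0, 0, 0, -0.24],
    [0.4, 0.87, 0, 0, 0, -0.24],
    [0.4, 0.87, 0, 0, 0, -0.24],
    [0.4, 0.87, 0, 0, 0, -0.24],
    [0.1, 0.87, 0, 0, 0, -0.24]
  ]
}}

```text
t: 3.68
eef_pos: [0.4151, -0.1255, 0.2267]
ee_rot: [-3.142, 0.001, 3.044]
force: [-0.0, 0.0, 0.4]
width: 0.0007
```

{"api": "drive_tool", "payload": {
  "targets": [
    [0, 0, -0.9, 0, 0, 0],
    [0, 0, -0.9, 0, 0, 0],
    [0, 0, -0.9, 0, 0, 0],
    [0, 0, -0.9, 0, 0, 0],
    [0, 0, 0, 0, 0, 0]
  ]
}}

```text
t: 4.3
eef_pos: [0.4125, -0.1269, 0.0809]
ee_rot: [-3.141, -0.005, 3.044]
force: [-0.8, -0.7, 1.0]
width: 0.0005
```

Run:
```python
from h import *
print(arm.get_state()["eef_pos"])
im,d=snap("scene","s2"); cv2.imwrite("pics/s2c.png",cv2.resize(im[120:300,160:400,::-1],None,fx=3,fy=3,interpolation=2))
```

```text
[ 0.41252532 -0.12694936  0.08091184]
```

View pics/s2c.png

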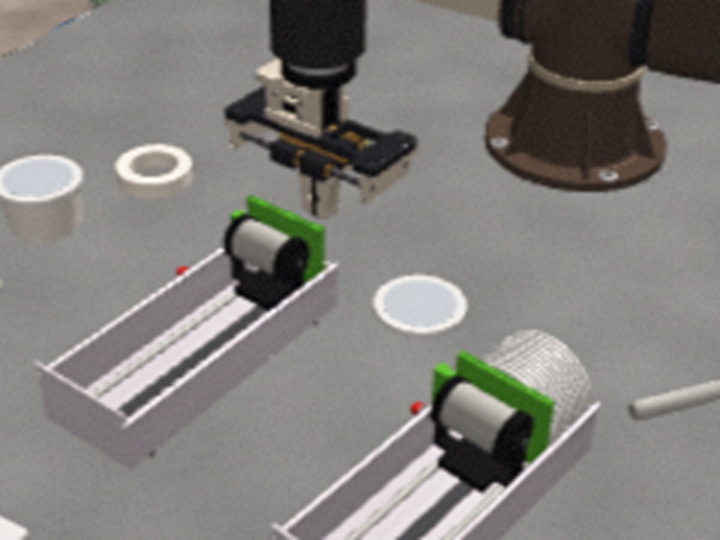

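The fingers (crop 320,195) are centred in front of the green plate and above the lips. Now I'll push along the lane.

{"api": "drive_tool", "payload": {
  "targets": [
    [0.5, -0.05, 0, 0, 0, 0],
    [0.4, -0.04, 0, 0, 0, 0],
    [0.4, -0.04, 0, 0, 0, 0],
    [0.4, -0.04, 0, 0, 0, 0],
    [0.4, -0.04, 0, 0, 0, 0]
  ]
}}

```text
t: 4.97
eef_pos: [0.4988, -0.1354, 0.0826]
ee_rot: [-3.141, -0.001, 3.044]
force: [-5.0, 0.9, 3.4]
width: 0.0007
```

{"api": "drive_tool", "payload": {
  "targets": [
    [0.4, -0.04, 0, 0, 0, 0],
    [0.4, -0.04, 0, 0, 0, 0],
    [0.4, -0.04, 0, 0, 0, 0],
    [0.4, -0.04, 0, 0, 0, 0],
    [0, 0, 0, 0, 0, 0]
  ]
}}

```text
t: 5.6
eef_pos: [0.5631, -0.1418, 0.082]
ee_rot: [-3.141, -0.001, 3.044]
force: [-3.9, 0.2, 2.4]
width: 0.0004
```

Run:
```python
from h import *
s=arm.get_state();print(s["eef_pos"],s["force"])
o=np.array([.607,-.143]);dv=np.array([.995,-.099]);nv=np.array([.099,.995])
print("tcp lane",(s["eef_pos"][:2]-o)@dv,(s["eef_pos"][:2]-o)@nv)
im,d=snap("scene","s3"); cv2.imwrite("pics/s3c.png",cv2.resize(im[120:300,160:400,::-1],None,fx=3,fy=3,interpolation=2))
P=cloud(d,"scene");hsv=cv2.cvtColor(im,cv2.COLOR_RGB2HSV)
g=(cv2.inRange(hsv,(45,120,60),(75,255,255))>0)&(P[...,2]>.09)&(P[...,2]<.12)&(P[...,1]<-.06)&(P[...,1]>-.25)&(P[...,0]>.4)&(P[...,0]<.8)
x=(P[g][:,:2]-o)@dv; print("green lane x",np.percentile(x,[5,50,95]),"travel~",np.median(x)+.135)
```

```text
[ 0.56308904 -0.14181068  0.08197258] [-3.90612221  0.17980137  2.38154511]
tcp lane -0.04380914545189555 -0.0031638081999648916
green lane x [-0.03280344 -0.02882453 -0.02627622] travel~ 0.10617547334378274
```

View pics/s3c.png

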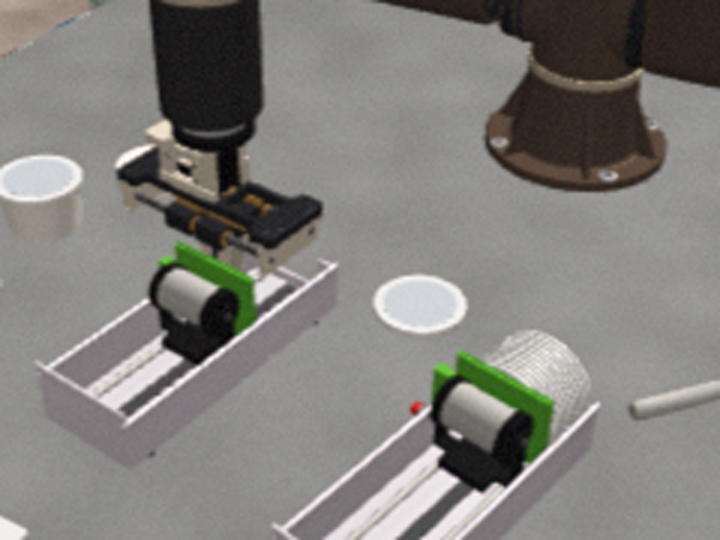

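The plate is at about 0.105 of travel, past 0.088, and the force is back to that of the spring. I'll let go gently, straight back.

{"api": "drive_tool", "payload": {
  "targets": [
    [-0.25, 0.025, 0, 0, 0, 0],
    [-0.25, 0.025, 0, 0, 0, 0],
    [-0.25, 0.025, 0, 0, 0, 0],
    [-0.4, 0.04, 0, 0, 0, 0],
    [-0.5, 0.05, 0, 0, 0, 0]
  ]
}}

```text
t: 6.28
eef_pos: [0.4959, -0.1347, 0.0829]
ee_rot: [3.141, 0.002, 3.045]
force: [0.9, 0.5, -0.4]
width: 0.0006
```

{"api": "drive_tool", "payload": {
  "targets": [
    [-0.6, 0.06, 0, 0, 0, 0],
    [-0.7, 0.07, 0, 0, 0, 0],
    [-0.7, 0.07, 0, 0, 0, 0],
    [0, 0, 0.8, 0, 0, 0],
    [0, 0, 0.8, 0, 0, 0]
  ]
}}

```text
t: 6.9
eef_pos: [0.4157, -0.1268, 0.1477]
ee_rot: [3.141, 0.001, 3.045]
force: [0.9, 0.6, 0.4]
width: 0.0008
```

{"api": "drive_tool", "payload": {
  "targets": [
    [0, 0, 0.8, 0, 0, 0],
    [0, 0, 0.8, 0, 0, 0],
    [0, 0, 0, 0, 0, 0]
  ]
}}

```text
t: 7.28
eef_pos: [0.4176, -0.1268, 0.2132]
ee_rot: [3.141, 0.006, 3.045]
force: [0.5, 0.3, -1.0]
width: 0.0008
```

Run:
```python
from h import *
s=arm.get_state();print(s["t"],s["eef_pos"],s["force"])
o=np.array([.607,-.143]);dv=np.array([.995,-.099])
im,d=snap("scene","s4"); cv2.imwrite("pics/s4c.png",cv2.resize(im[120:300,160:400,::-1],None,fx=3,fy=3,interpolation=2))
P=cloud(d,"scene");hsv=cv2.cvtColor(im,cv2.COLOR_RGB2HSV)
g=(cv2.inRange(hsv,(45,120,60),(75,255,255))>0)&(P[...,2]>.09)&(P[...,2]<.12)&(P[...,1]<-.06)&(P[...,1]>-.25)&(P[...,0]>.4)&(P[...,0]<.8)
x=(P[g][:,:2]-o)@dv; print("travel~",np.median(x)+.135)
for n in("pusher_face","pusher2_face","loose_lid","disp_empty"):
    print(n,[(round(r["score"],2),np.round(w(r["point"],"scene"),3).tolist()) for r in arm.landmark_of(n,"scene")[:1]])
```

```text
7.275 [ 0.41762239 -0.12676908  0.21323198] [ 0.45368206  0.30240154 -0.9520841 ]
travel~ 0.08484663524809549
pusher_face [(0.57, [0.552, -0.139, 0.093])]
pusher2_face [(0.56, [0.575, 0.175, 0.088])]
loose_lid [(0.6, [0.408, -0.002, 0.0])]
disp_empty [(0.78, [0.609, -0.14, 0.001])]
```

View pics/s4c.png

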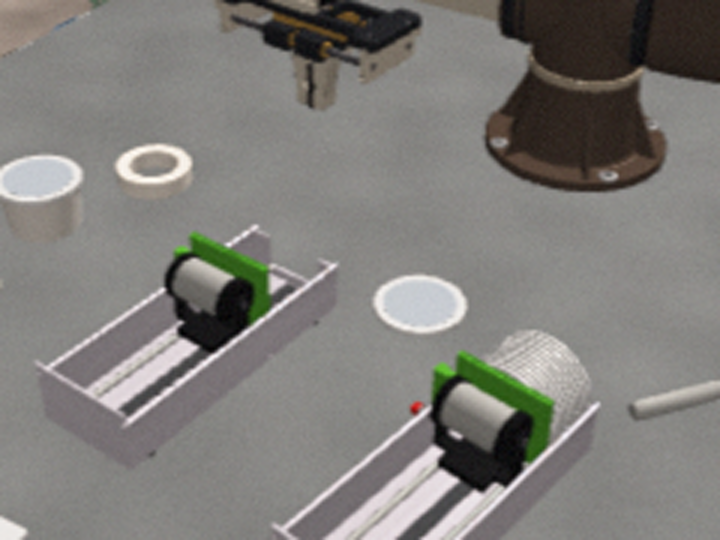

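The pusher is parked at about 0.085 m with the gripper clear, and nothing else looks moved. Handing in.

```bash
python3 -c "
from station import arm
print(arm.job_done())"
```

```text
the job is handed in; nothing more can be done
None
```

The empty dispenser's pusher is now parked on its catch. I pushed it back with closed fingertips, from the front only, to about 0.105 m of travel, then backed off slowly and lifted clear.

- **Pusher:** the last picture puts it at about 0.085 m, the catch position. The detected face point also fits, at about 0.083 m.
- **Force:** the last readings were about 1 N, so nothing was touching the gripper. The highest reading at the end of any move was about 6 N.
- **Surroundings:** in the last picture, the stocked dispenser, its lids and the loose lid were where they had been. That crop did not cover the whole table, but the arm only passed over the rest of it well above the objects.
- **Time:** the robot's clock read about 7.3 s at the last check, against the 32 s limit.

My first position readings were wrong because I took the camera rotation for a matrix. I fixed that before moving the arm. The detectors gave a few wrong matches (for the spool, for example), which I did not use. No final check failed. The catch itself was not visible in the last view, so I inferred that the pusher is parked from its position.

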